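# Open the safety cap of the pull-out vinegar jug

### The job

On the counter, pull the tray with the white jug all the way out from under the little shelf, by its upright handle. Then open the jug's push-and-turn safety cap: press it down, and while it is pressed twist it anticlockwise (seen from above) until it comes free. Finish while still holding the cap in the gripper, level, about 5 cm straight above the jug's mouth, with the tray still out and the other jars and the cup on the counter left alone.

Things in the scene. Friction and masses are not known exactly. Their poses are not given: they have to be found in the camera images.
- rack: Fixed slide rack. Origin on the counter straight below the jug's axis when the tray is in; z up, +y the way the tray pulls out (yaw within 0.3 rad). Base board 116 wide (x), y -110 to +310, with rails 20 high at x +-54.
- tray (a joint): How far the tray is pulled out: 0 fully in (start), 0.18 m at its outer stop. It slides on the rack's +y with about 2.5 N friction and stays where it is left.
- handle (a point): Centre of the top of the tray's upright grey handle fin, 87 above the counter, 130 from the jug's axis along the rack's +y; moves with the tray; axes as the rack's. The fin is 14 thick (x), 44 wide (y), 67 tall above the tray: pinch it from above across its thickness. Free air all round it.
- mouth (a point): Centre of the rim of the jug's neck, 142 above the counter, moves with the tray; axes as the rack's. White square jug 80 x 80, fixed in the tray, straight up to 105, shoulder from 105 to 119, then a neck 27 across with two opposite tabs that hold the cap down.
- cap: Round ribbed safety cap, 50 diameter, 30 high, about 30 g. Origin at the centre of its open lower edge, z up. Closed: origin 9 below mouth, x parallel to the mouth's x, sideways play 1.5. Anticlockwise from above (positive about z) it is free once turned 50 to 125 degrees (aim for 65 to 85), then lifts straight off. Clockwise is blocked.
- honey_jar: Bystander: amber glass jar with lid, 60 diameter, 75 high, origin at the centre of its underside. Beyond the rack. Leave alone.
- squat_jar: Bystander: squat white jar with lid, 68 diameter, 55 high, origin at the centre of its underside. Left of the rack. Leave alone.
- beaker: Bystander: open steel cup, 68 diameter, 70 high, origin at the centre of its underside. Right of the rack. Leave alone.
- shelf_edge (a point): Middle of the upper edge, on the tray's pull-out side, of the small fixed shelf that overhangs the pushed-in jug; 201 above the counter, 43 from the rack's origin along its +y. Board 180 (x) by 161 (y) by 15, on four 12 mm posts; two fixed small jars on it reach 255 above the counter. Axes as the rack's.
- cap_top (a point): Centre of the cap's flat top, 30 above the cap's origin, 163 above the counter when closed; axes as the cap's; a small raised bar on the top points along +x.
- seat (a joint): Spring seat in the neck that carries the closed cap: 0 at rest, grows as the cap is pressed down. Upward force 4 N at rest, 1 N more per mm. The cap turns only while pressed 4 mm or more, and stops hard at 7 mm (11 N); keep it pressed through the first 50 degrees. Let go, it rises to -0.003.

How it is judged:
On the way, in this order (a step that is already met when the one before it is completed fails the run):
1. the tray is pulled out to its stop, the cap still on (value of joint tray above 0.17 m and distance between cap and mouth below 0.02 m), for 0.2 s.
2. the cap is pressed down at least 3 mm on its spring (z of cap in the frame of mouth below -0.012 m), for 0.05 s.
3. the cap is twisted free on the neck (angle between the x axis of cap and the x axis of mouth, either way round above 0.7 rad and distance between cap and mouth below 0.025 m), for 0.05 s.
At the end, for the whole second after the job is handed in: The tray is still out (over 160 mm); the gripper's fingers hold the cap still and level (within 0.3 rad), its lower edge 25 to 90 mm above the jug's mouth and its axis within 25 mm of the mouth's, touching neither jug nor rack (value of joint tray above 0.16 m and z of cap in the frame of mouth between 0.025 and 0.09 m and horizontal distance between cap and mouth below 0.025 m and angle between cap's own z axis and vertical below 0.3 rad and contact force between the fingers and cap above 1 N and contact force between cap and rack below 0.05 N and linear speed of cap below 0.03 m/s); the arm keeps its last pose, push and grip.
It fails at once if a bystander jar or the cup is moved or tipped (distance of any of honey_jar, squat_jar, beaker from where it was at the start of the episode above 0.03 m or angle between any of honey_jar, squat_jar, beaker's own z axis and vertical above 0.4 rad).
It also fails if it takes over 56 s, if anything falls off the work surface, if the arm or the gripper's body presses on something with over 40 N, if the wrist force passes 120 N, or if a joint passes its speed limit or range.

### The arm

A 6-joint arm with a two-finger parallel gripper is mounted at the origin on the work surface. World frame = base frame: x ahead of the robot, y to its left, z up, the work surface at z = 0. Lengths are in m, angles in rad, forces in N, time in s.
With the tool pointing down it reaches from about 0.35 to 1 m from the base axis. Payload 7.1 kg.
Tool frame: the origin (TCP) lies between the finger pads; the fingertips stand 22 mm ahead of it and the grasp point (between the pads) lies 3 mm ahead of it; x points along the fingers, y is the direction in which the jaws open and shut, and the axes are right-handed (so a half turn about x gives the same grasp; the last joint's range is limited). The gripper opens to 85 mm and grips with 20 to 120 N. Pads are 22 mm wide; open, the fingers measure 114 mm over their backs; the gripper's body (76 mm by 85 mm) begins 54 mm behind the grasp point. The pads swing forward as they close: fully open they stand 13 mm farther back than shut.
Start: joints at [-0.019, 0.423, 1.63, -0, 1.089, -0.019], TCP at [0.625, 0, 0.253] pointing down, gripper open.
Joint ranges: [-3, 3], [-0.9, 2.11], [0.09, 2.58], [-1.31, 4.45], [0.11, 2.69], [-2.54, 2.54]. Speed limits (rad/s): [2.39, 2.39, 3.01, 3.14, 3.14, 3.14].

### API

Orientations are given as a rotation vector (axis times angle).
In Python, from rig import manip gives the robot as it stands. The module is installed in compiled form; this text tells all that it offers. Calls block until the motion is done:
- manip.move_to(position, orientation): joint-space move of the TCP to a pose.
- manip.servo_line(position, orientation=None, rate=0.15): straight line of the TCP; orientation=None keeps the orientation; rate is the mean speed in m/s.
- manip.set_joints(angles): joint-space move.
- manip.command_gripper(opening, f_grip=None): finger opening in m; f_grip is the grip in N (None keeps the last); returns when the fingers have stopped.
- manip.hold(seconds).
- manip.solve_ik(position, orientation): joint angles nearest the present ones, or None.
- manip.camera(name): name is "scene" or "side" or "wrist"; returns a dict with "image" (384x512x3 uint8, red, green, blue), "fx", "fy", "cx", "cy" (pixels), "cam_to_world" (4x4, takes a point from camera to world coordinates); the wrist camera has in their place "mount" (4x4, takes a point from camera to tool coordinates, whose origin is the TCP and whose axes are the tool frame's). Camera axes: x right, y down, z forward; pixel columns grow to the right and rows downward; lengths in m; the calibration is good to about 2 mm. A picture is of the moment at which its call begins: read the wrist's pose just before it. There is no depth.
A pose or a line that the arm cannot do raises manip.IKError and nothing moves.
- manip.sign_off(): hands the job in, once; it reports no verdict.
Readings, each from a call of its own:
- manip.get_time(): time.
- manip.get_joint_positions(): joint angles.
- manip.get_joint_vel(): joint speeds.
- manip.get_tau(): joint torques, N m.
- manip.get_position(): TCP position.
- manip.get_ee_rot(): TCP orientation.
- manip.get_contact_force(): force on the tool from outside, world axes, zero at the start.
- manip.get_torque(): the same for the moment, N m.
- manip.get_width(): finger opening in m.
Only numpy, scipy, OpenCV 4.12 (cv2) and the standard library are available. Lean on these libraries where they do the work, as an engineer would, in place of code of your own. Each camera call takes 0.05 s, during which the arm holds its last target. There are 200 camera calls.

## Working session

There is one attempt and no reset: what is moved stays moved. The work goes in short steps, each a Python script; the robot and the scene stay as the last script left them, time stands still between calls to the robot, and variables do not carry over. Pictures are saved under pics/ and viewed, about 8 in all and at most 12, crops included, and the job is handed in when it is done.

```bash
mkdir -p pics; python3 - <<'E'
from rig import manip
import cv2,numpy as np
for n in ["scene","side","wrist"]:
    c=manip.camera(n); cv2.imwrite(f"pics/{n}0.png",c["image"][:,:,::-1])
    print(n,c["fx"],c["cx"],c["cy"],np.round(c.get("cam_to_world",c.get("mount")),3).tolist())
a=[cv2.imread(f"pics/{n}0.png") for n in ["scene","side"]]
cv2.imwrite("pics/both0.png",np.vstack(a)[:, :])
print(manip.get_time(),manip.get_ee_rot(),manip.get_position())
E
```

```text
scene 427.91482975892166 259.054255849804 196.576498677037 [[-0.822, 0.476, -0.311, 0.953], [0.569, 0.694, -0.44, 0.532], [0.006, -0.539, -0.842, 1.175], [0.0, 0.0, 0.0, 1.0]]
side 439.5218166142319 259.84241047658907 185.81933557400447 [[-0.784, -0.317, 0.533, -0.209], [-0.62, 0.394, -0.678, 0.96], [0.005, -0.862, -0.506, 0.89], [0.0, 0.0, 0.0, 1.0]]
wrist 302.40279068684276 251.04753438734247 195.61648298232805 [[0.0, -0.263, 0.965, -0.12], [1.0, 0.0, -0.0, -0.0], [-0.0, 0.965, 0.263, -0.067], [0.0, 0.0, 0.0, 1.0]]
0.15 [ 1.20863933  1.21006927 -1.21007475] [6.24612272e-01 2.23539536e-05 2.52729909e-01]
```

View pics/scene0.png

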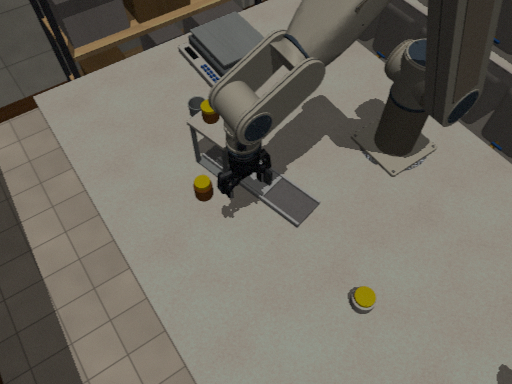

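View pics/side0.png

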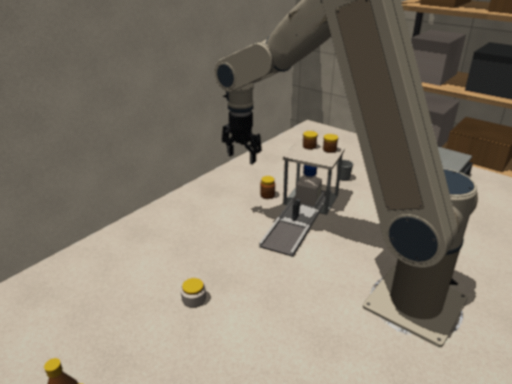

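The scene view shows the arm hiding part of the rack, with the board's outer end near (297,223)-(319,203). The side view shows the shelf at (285-345,145-165), the jug with a blue cap at about (310,170-195), the handle at about (296,210), and the board's outer end at (262,246)-(294,252). I'll enlarge both.

```bash
python3 - <<'E'
import cv2,numpy as np
a=cv2.imread("pics/side0.png")[125:260,250:360]; b=cv2.imread("pics/scene0.png")[95:230,180:330]
f=lambda i:cv2.resize(i,None,fx=3,fy=3,interpolation=cv2.INTER_CUBIC)
o=np.hstack([f(a),f(b)]); o=cv2.convertScaleAbs(o,alpha=1.5)
cv2.imwrite("pics/crop0.png",o);print(o.shape)
E
```

```text
(405, 780, 3)
```

View pics/crop0.png

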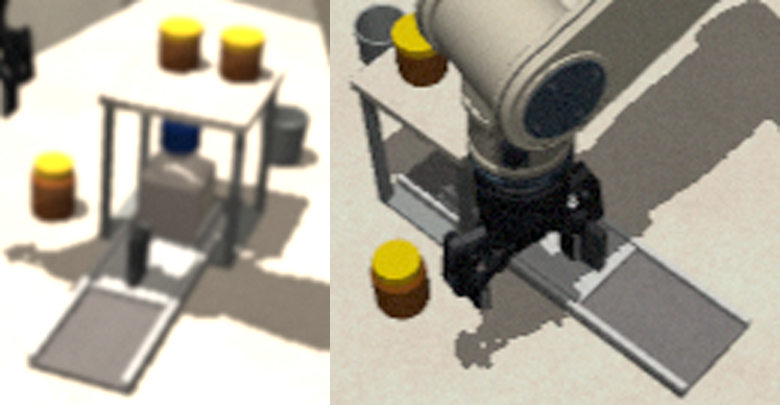

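The crop (pixel/3 plus offset) shows the following in the side view: board end corners (260,245.7) and (292.7,255.7), shelf front edge (284,157.3)-(330,166.7), and fin top about (295.7,201). In the scene view the board end corners are at (298.3,226) and (319.3,202.7).

```bash
cat > h.py <<'E'
from rig import manip
import cv2,numpy as np
from scipy.spatial.transform import Rotation as R
def cast(c,px,z,T=None):
    T=c["cam_to_world"] if T is None else T
    d=T[:3,:3]@np.array([(px[0]-c["cx"])/c["fx"],(px[1]-c["cy"])/c["fy"],1]); o=T[:3,3]
    return o+d*(z-o[2])/d[2]
def wristT(c):
    T=np.eye(4);T[:3,:3]=R.from_rotvec(manip.get_ee_rot()).as_matrix();T[:3,3]=manip.get_position();return T@c["mount"]
def down(yaw): # tool x down, tool y at world yaw
    y=np.array([np.cos(yaw),np.sin(yaw),0]);x=np.array([0,0,-1.]);return R.from_matrix(np.c_[x,y,np.cross(x,y)]).as_rotvec()
E
python3 - <<'E'
from h import *
s=manip.camera("side");c=manip.camera("scene")
for n,cam,p,z in [("endL side",s,(260,245.7),0),("endR side",s,(292.7,255.7),0),("end near scene",c,(298.3,226),0),("end far scene",c,(319.3,202.7),0),("shelfL",s,(284,157.3),.201),("shelfR",s,(330,166.7),.201),("fin",s,(295.7,201),.087)]:
    print(n,cast(cam,p,z).round(3))
print(down(0),down(np.pi/2))
E
```

```text
endL side [0.49  0.068 0.   ]
endR side [0.378 0.044 0.   ]
end near scene [0.48  0.076 0.   ]
end far scene [0.371 0.046 0.   ]
shelfL [ 0.573 -0.17   0.201]
shelfR [ 0.412 -0.21   0.201]
fin [ 0.478 -0.112  0.087]
[ 1.20919958  1.20919958 -1.20919958] [ 4.80917673e-17  1.57079633e+00 -4.80917673e-17]
```

The measurements agree: rack yaw ≈ 0.244, origin ≈ (0.503,-0.243), handle ≈ (0.474,-0.115). I'll move above the handle and refine with the wrist camera.

```bash
python3 - <<'E'
from h import *
yaw=.244
manip.command_gripper(0.085,40)
manip.move_to([.474,-.100,.20],down(yaw))
print(manip.get_position().round(3),manip.get_joint_positions().round(2))
c=manip.camera("wrist");T=wristT(c);np.save("T1.npy",T)
cv2.imwrite("pics/w1.png",c["image"][:,:,::-1])
K=np.array([[c["fx"],0,c["cx"]],[0,c["fy"],c["cy"]],[0,0,1]])
for P in [[.4735,-.115,.087],[.503,-.243,.201]]:
    q=np.linalg.inv(T)@np.r_[P,1];print((K@q[:3]/q[2])[:2])
E
```

```text
[ 0.476 -0.1    0.201] [-0.23  0.3   1.97  0.    0.87 -0.48]
[243.40267073 215.22662095]
[236.47578392 499.57340763]
```

View pics/w1.png

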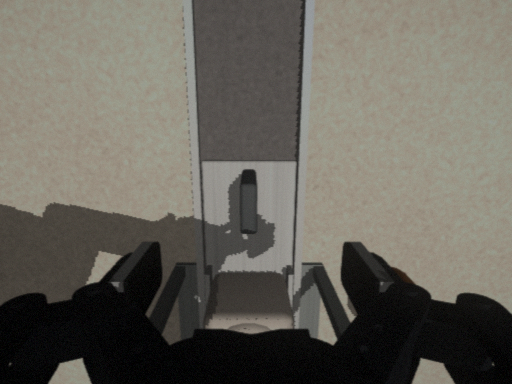

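The wrist view shows the rack midline vertical at column ~249.5, so the yaw is right. The fin's top face is at roughly columns 241-257, rows 180-232, close to the predicted (243,215). I'll cast these to positions.

```bash
python3 - <<'E'
from h import *
c=manip.camera("wrist");T=np.load("T1.npy")
g=cv2.imread("pics/w1.png",0)
print(g[165:240:3,249]); print(g[205,232:266]); print(g[225,232:266])
for p in [(249,232),(249,182),(249,170)]: print(p,cast(c,p,.087,T).round(4))
a,b=cast(c,(187.5,20),.02,T),cast(c,(310.5,20),.02,T);d,e=cast(c,(203,240),.02,T),cast(c,(297.5,240),.02,T)
print(a,b,d,e); v=(a+b-d-e); print("yaw",np.arctan2(-v[0],v[1]))
E
```

```text
[148 143  33  33  30  31  38  63  69  69  72  68  67  67  72  65  71  65
  63  65  66  67  40  68  72]
[ 75  78  72  71  77  74  76  65  47  52  59  63  65  66  66  68  69  71
  65  67  71  65  62  61  71 117 143 145 148 147 147 147 150 152]
[70 72 72 72 74 71 70 67 51 43 53 62 63 66 64 66 64 66 66 69 67 66 60 58
 53 60 71 71 71 71 73 72 75 76]
(249, 232) [ 0.4815 -0.1282  0.087 ]
(249, 182) [ 0.4713 -0.0869  0.087 ]
(249, 170) [ 0.469  -0.0775  0.087 ]
[0.38605249 0.02853625 0.02      ] [0.49234879 0.05507107 0.02      ] [ 0.44194519 -0.17564087  0.02      ] [ 0.54062916 -0.15117588  0.02      ]
yaw 0.24856894673963678
```

```bash
python3 - <<'E'
from h import *
yaw=.246; o=down(yaw); u=np.array([-np.sin(yaw),np.cos(yaw),0]); H=np.array([.4765,-.108,.065])
manip.servo_line(H+[0,0,.06],o,.15)
manip.servo_line(H,o,.08)
print("f",manip.get_contact_force().round(1))
manip.command_gripper(0.0,40); print("w",manip.get_width(),manip.get_contact_force().round(1))
for s in [.05,.174]+[.177,.179,.181,.183,.185]:
    manip.servo_line(H+u*s,o,.1 if s<.175 else .02); f=manip.get_contact_force(); print(s,manip.get_position().round(4),f.round(1),"along",round(float(f@u),1))
    if s>.17 and f@u<-8: break
print(manip.get_time())
E
```

```text
f [ 0.1 -0.1  0.1]
w 0.013478501846243334 [-4.1 -1.   7.3]
0.05 [ 0.4632 -0.0589  0.0652] [-4.4  1.4  6.7] along 2.5
0.174 [0.4336 0.0611 0.0652] [-3.5  1.4  6.3] along 2.2
0.177 [0.4329 0.0638 0.0652] [-2.1  0.3  6. ] along 0.8
0.179 [0.4325 0.0657 0.0652] [-2.9 -0.7  6.7] along -0.0
0.181 [0.4322 0.0666 0.0652] [ -1.  -11.4   5.3] along -10.8
6.3833
```

```bash
python3 - <<'E'
from h import *
yaw=.246; u=np.array([-np.sin(yaw),np.cos(yaw),0])
manip.hold(.3); manip.command_gripper(.085,40)
p=manip.get_position(); manip.servo_line(p+[0,0,.225],None,.2)
J=np.array([.4765,-.108,0])+u*.05; print("J",J)
ims=[]
for i,dy in enumerate([-.7,0,.7]):
    manip.move_to([J[0],J[1],.29],down(yaw+dy)); manip.hold(.2)
    c=manip.camera("wrist");T=wristT(c);np.save(f"Tc{i}.npy",T);im=c["image"][:,:,::-1];cv2.imwrite(f"pics/c{i}.png",im);ims.append(im)
    K=np.array([[c["fx"],0,c["cx"]],[0,c["fy"],c["cy"]],[0,0,1]]);q=np.linalg.inv(T)@np.r_[J[:2],.163,1];print((K@q[:3]/q[2])[:2].round(1))
cv2.imwrite("pics/c_all.png",np.hstack([cv2.resize(i[100:384,100:400],(260,246)) for i in ims]))
print(manip.get_time(),manip.get_joint_positions().round(2))
E
```

```text
J [ 0.46432368 -0.05950529  0.        ]
[252.  195.5]
[251.2 194.7]
[251.1 194.7]
11.4 [-0.15  0.14  1.93 -0.    1.07 -1.1 ]
```

View pics/c_all.png

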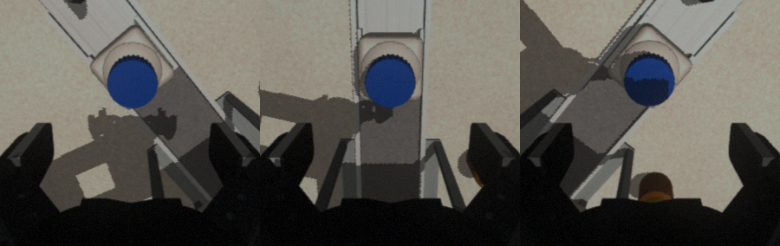

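All three wrist views show the tray out and the closed blue cap on the jug, close to the predicted pixel (251,195). The top face is bright blue and its ribbed side is darker.

```bash
python3 - <<'E'
from h import *
c=manip.camera("wrist")
for i in range(3):
    im=cv2.imread(f"pics/c{i}.png").astype(int);T=np.load(f"Tc{i}.npy")
    for th in (30,55,80):
        m=((im[:,:,0]-im[:,:,2])>th).astype(np.uint8)
        cs=cv2.findContours(m,0,1)[0];k=max(cs,key=cv2.contourArea)
        e=cv2.fitEllipse(cv2.convexHull(k));x,y,w,h=cv2.boundingRect(k);
        # top circle: bottom edge of mask and lateral extents define it
        print(i,th,np.round(e[0],1),np.round(e[1],1),(x,y,w,h),cast(c,(e[0]),.163,T).round(4), cast(c,(x+w/2-.5,y+h-.5-w/2),.163,T).round(4))
    print(im[165:235:3,251,0])
E
```

```text
0 30 [252.4 195.6] [57.4 57.9] (224, 167, 58, 58) [ 0.4646 -0.0598  0.163 ] [ 0.4647 -0.0597  0.163 ]
0 55 [252.4 196.3] [55.1 56.6] (224, 170, 58, 55) [ 0.4643 -0.0603  0.163 ] [ 0.4647 -0.0597  0.163 ]
0 80 [255.2 196.4] [46.8 53. ] (233, 171, 47, 53) [ 0.4664 -0.0614  0.163 ] [ 0.4656 -0.0646  0.163 ]
[ 53  53 106 110 108 109 105 108 107 106 109 110 101 105 107 104 105 103
 102 102 102 145 139  64]
1 30 [249.9 194.8] [57.2 57.9] (221, 166, 58, 58) [ 0.4633 -0.0598  0.163 ] [ 0.4629 -0.0597  0.163 ]
1 55 [250.  195.4] [55.  56.5] (222, 168, 57, 56) [ 0.4635 -0.0603  0.163 ] [ 0.4634 -0.06    0.163 ]
1 80 [247.4 212.5] [16.1 28.9] (234, 207, 29, 14) [ 0.465  -0.0757  0.163 ] [ 0.4641 -0.0699  0.163 ]
[ 39  81 104 107 107 105 105 105 103 103 101 102  99 100 102 101 100 103
 100  98  37  34  36  46]
2 30 [249.1 193.3] [56.7 57.3] (221, 165, 58, 58) [ 0.4623 -0.0601  0.163 ] [ 0.4627 -0.06    0.163 ]
2 55 [251.3 190. ] [44.8 56.1] (222, 167, 56, 43) [ 0.4611 -0.0569  0.163 ] [ 0.4542 -0.0539  0.163 ]
2 80 [251.  188.1] [39.1 53.8] (223, 168, 54, 36) [ 0.4596 -0.0562  0.163 ] [ 0.4508 -0.0514  0.163 ]
[ 40 106 113 110 110 113 112 110 105  56  55  51  51  51  53  50  55  53
  52  95 144 146 138 136]
```

```bash
python3 - <<'E'
from h import *
yaw=.246; C=np.array([.4636,-.0600,.153]); o=down(yaw-.65)
manip.move_to(C+[0,0,.07],o); manip.servo_line(C,o,.1)
manip.hold(.2); print("f0",manip.get_contact_force().round(1),manip.get_position().round(4))
manip.command_gripper(.0,60); manip.hold(.2)
print("grip",manip.get_width(),manip.get_contact_force().round(1),manip.get_torque().round(2),manip.get_position().round(4),manip.get_time(),manip.get_joint_positions().round(2))
c=manip.camera("wrist");cv2.imwrite("pics/g.png",c["image"][:,:,::-1])
E
```

```text
f0 [0.7 0.2 0.6] [ 0.464  -0.0601  0.1536]
grip 0.04828351344855617 [-1.1 -0.8  3.2] [-0.03  0.09 -0.02] [ 0.4638 -0.06    0.1531] 14.3583 [-0.15  0.35  2.04  0.    0.75  0.25]
```

View pics/g.png

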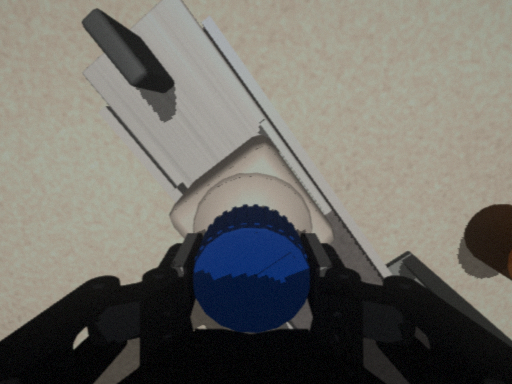

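The cap is centred between the pads at (251,275), and width 48 mm and lateral force ~1 N confirm a good grip. Next I'll press and twist.

```bash
python3 - <<'E'
from h import *
yaw=.246; C=np.array([.4636,-.0600,.153]); o=down(yaw-.65)
f0=manip.get_contact_force()[2]
d=0
for d in [.003,.004,.005,.0055,.006,.0065,.007,.0075,.008]:
    manip.servo_line(C-[0,0,d],o,.03); manip.hold(.1); f=manip.get_contact_force(); print(d,manip.get_position().round(4),f.round(1))
    if f[2]>9.5: break
P=C-[0,0,d]
ok=True
for a in np.arange(.1,1.32,.1):
    manip.move_to(P,down(yaw-.65+a)); manip.hold(.05)
    print(round(a,2),manip.get_position().round(4),manip.get_contact_force().round(1),manip.get_torque().round(2),round(manip.get_joint_positions()[5],2))
    if abs(manip.get_torque()[2])>3: print("torque stop");break
np.save("P.npy",P);print(manip.get_width(),manip.get_time())
c=manip.camera("wrist");cv2.imwrite("pics/t.png",c["image"][:,:,::-1])
E
```

```text
0.003 [ 0.4638 -0.06    0.1502] [-0.6 -0.   6.5]
0.004 [ 0.4638 -0.0601  0.1493] [-1.5 -0.2  7.9]
0.005 [ 0.4638 -0.06    0.1484] [-1.4 -0.4  8.3]
0.0055 [ 0.4638 -0.06    0.1479] [-2.  -0.6  8.7]
0.006 [ 0.4638 -0.06    0.1474] [-1.6  0.2  8.9]
0.0065 [ 0.4638 -0.06    0.147 ] [-2.4 -0.3 10.3]
0.1 [ 0.4641 -0.06    0.147 ] [-1.5  0.6  9.9] [0.   0.27 0.  ] 0.15
0.2 [ 0.4642 -0.0601  0.1471] [-1.1  0.  10.2] [-0.01  0.15  0.02] 0.05
0.3 [ 0.4643 -0.0601  0.1471] [-0.1  0.6  9.7] [0.02 0.14 0.07] -0.05
0.4 [ 0.4644 -0.0601  0.1471] [-1.5 -0.2  9.5] [0.04 0.12 0.01] -0.15
0.5 [ 0.4644 -0.0601  0.1471] [-0.   0.3  9.6] [0.01 0.14 0.07] -0.25
0.6 [ 0.4645 -0.0601  0.1472] [-0.7  0.   9.1] [-0.    0.09  0.03] -0.35
0.7 [ 0.4645 -0.0601  0.1472] [-1.4  0.4 10.4] [-0.02  0.09 -0.01] -0.45
0.8 [ 0.4645 -0.0601  0.1472] [-0.1  0.5  9. ] [0.   0.1  0.02] -0.55
0.9 [ 0.4645 -0.0601  0.1472] [-0.3  0.2  9.5] [0.   0.05 0.03] -0.65
1.0 [ 0.4645 -0.0601  0.1472] [-0.3  0.4  9.6] [-0.    0.12  0.04] -0.75
1.1 [ 0.4645 -0.0601  0.1472] [-0.2 -0.3 10.1] [0.07 0.08 0.05] -0.85
1.2 [ 0.4645 -0.0601  0.1472] [ 0.1  0.3 10.2] [0.05 0.1  0.07] -0.95
1.3 [ 0.4645 -0.0601  0.1472] [ 0.2  0.9 10.3] [0.02 0.06 0.03] -1.05
0.04868389245167277 20.4083
```

View pics/t.png

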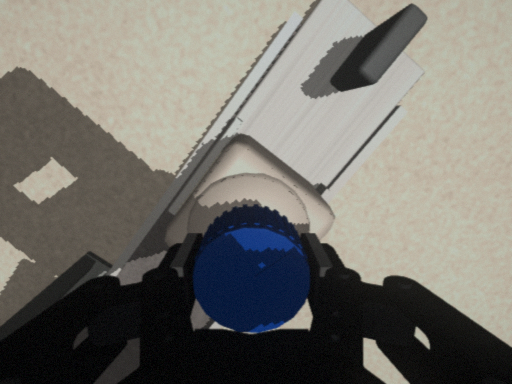

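Torque stayed near zero, so the cap turned with the gripper rather than slipping. I'll lift gently and watch the force.

```bash
python3 - <<'E'
from h import *
yaw=.246; P=np.load("P.npy"); o=down(yaw-.65+1.3)
# stage 1: lift 12 mm beyond the pressed height in small steps
for d in [.004,.008,.011,.014,.018,.025]:
    manip.servo_line(P+[0,0,d],o,.03); f=manip.get_contact_force(); print(d,manip.get_position().round(4),f.round(1),manip.get_width())
    if f[2]<-6: print("BLOCKED"); break
else:
    # cap lower edge pressed: 9+6=15 mm below mouth -> +65 gives 50 above
    manip.servo_line(P+[0,0,.065],o,.06); manip.hold(.5)
    print(manip.get_position().round(4),manip.get_contact_force().round(1),manip.get_width(),manip.get_time())
ims=[]
for n in ["wrist","side","scene"]:
    c=manip.camera(n); im=np.ascontiguousarray(c["image"][:,:,::-1]); cv2.imwrite(f"pics/e_{n}.png",im)
    if n!="wrist":
        q=np.linalg.inv(c["cam_to_world"])@np.r_[P[:2],.18,1]; u,v=int(c["fx"]*q[0]/q[2]+c["cx"]),int(c["fy"]*q[1]/q[2]+c["cy"]); print(n,u,v)
        im=cv2.resize(im[max(v-60,0):v+60,max(u-65,0):u+65],(260,240),interpolation=cv2.INTER_CUBIC)
    else: im=cv2.resize(im,(260,240))
    ims.append(im)
cv2.imwrite("pics/e.png",np.hstack(ims))
E
```

```text
0.004 [ 0.4645 -0.0601  0.151 ] [1.9 0.4 6. ] 0.04831225331212574
0.008 [ 0.4638 -0.06    0.1546] [ 1.7 -0.3  2.1] 0.04834949439742808
0.011 [ 0.463  -0.0599  0.1572] [ 0.7 -0.6 -0.1] 0.048017673903855175
0.014 [ 0.4635 -0.06    0.1605] [ 0.7  1.1 -0.5] 0.048528396263654995
0.018 [ 0.4637 -0.06    0.1647] [ 0.7 -0.1  0.8] 0.04827926217737857
0.025 [ 0.4638 -0.06    0.1718] [ 0.1  0.2 -0.9] 0.04837484521698296
[ 0.4636 -0.06    0.2114] [ 0.8  0.2 -0.8] 0.048325225927675124 23.5083
side 291 184
scene 279 159
```

View pics/e.png

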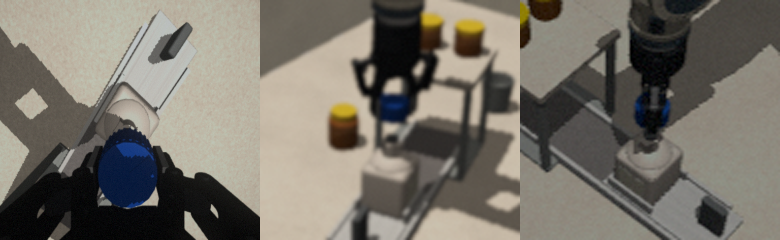

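The cap is off and held level above the open neck. The tray is still out and the jars are untouched, so I'm handing in.

```bash
python3 - <<'E'
from rig import manip
manip.hold(.3); print(manip.get_width(),manip.get_joint_vel().round(4)); manip.sign_off(); print(manip.get_time())
E
```

```text
0.048480450461552325 [-0.0008 -0.0009  0.0009 -0.0007  0.     -0.    ]
the job is handed in; nothing more can be done
the job is handed in; nothing more can be done
```

The job is done and handed in, at about 24 s on the robot's clock. I got no verdict back, so the results below are from my own checks.

- **Tray:** I pulled it out by the handle until it hit its stop, with about 11 N reaction after roughly 180 mm of travel.
- **Cap:** I gripped it at 60 N, pressed it down about 6 mm (10 N) and turned it 74° anticlockwise. The turning moment stayed under 0.1 Nm, so the cap turned with the gripper and did not slip. It lifted off with no pull-back beyond 1 N.
- **Final hold:** The fingers still hold the cap at 48 mm width, and the arm is at rest. I put the cap's lower edge about 5 cm above the mouth, worked out from the lift distance rather than measured.
- **Pictures:** The final views show the cap level over the open neck and the tray still out. I saw no sign that the honey jar or the cup had moved. The squat jar was outside those final crops, and the arm never went near it.

No check failed. Two things were not measured directly. I inferred the turn angle from the gripper and the low moment, because the bar on the cap was hard to make out. I judged the bystanders by eye.

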